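Clamp a pellet die under a rising-screw press

ROBOT

A 7-joint arm with a two-finger parallel gripper is mounted at the origin on a cart in front of the work surface, level with it; the furniture and walls round the work are solid. World frame = base frame: x ahead of the robot, y to its left, z up, the work surface at z = 0. Lengths are in mm, angles in rad, forces in N, time in s.
With the tool pointing down it reaches from about 425 to 875 mm from the base axis. Payload 9.9 kg.
Tool frame: the origin (TCP) lies between the finger pads; the fingertips stand 25 mm ahead of it and the grasp point (between the pads) lies 6 mm ahead of it (arm.tcp_to_tips is the z of the fingertips in the tool frame, in mm); z points along the fingers, y is the line along which they close (so a half turn about z gives the same grasp; the last joint's range is limited). The gripper opens to 85 mm and grips with 20 to 120 N. Pads are 22 mm wide; open, the fingers measure 114 mm over their backs; the gripper's body (76 mm by 85 mm) begins 54 mm behind the grasp point. The pads swing forward as they close: fully open they stand 13 mm farther back than shut.
Start: joints at [1.221, 0.576, 0.025, 1.437, -0.015, 1.129, -0.057], TCP at [177.314, -651.298, 256.289] pointing down, gripper open.
Joint ranges: [-2.76, 2.76], [-0.34, 2.15], [-1.52, 1.57], [0.19, 2.46], [-1.09, 4.23], [0.17, 1.99], [-2.82, 2.82]. Speed limits (rad/s): [2.22, 2.22, 3.01, 3.01, 3.14, 3.14, 3.14].

INTERFACE

Orientations are given as a 3x3 rotation matrix whose columns are the frame's x, y, z axes.
In Python, from rig import status, optics, arm gives the robot as it stands.
- The arm moves only by the shell command python3 -m inch 'ROWS' [FORCE]. ROWS is JSON, a list of rows, each a list of 7 numbers: the gripper command: -1 is shut, 1 is fully open, values between are in proportion, then the shift along the tool's x, y, z normalised to -1 to 1, where 1 is 0.03 m, then the turn, a rotation vector about the tool's x, y, z normalised to -1 to 1, where 1 is 5 degrees. In form: [[gripper, tx, ty, tz, rx, ry, rz], ...]. A call has exactly 5 rows; each row shifts and turns the commanded pose from where the row before left it, along the tool's axes as they then stand; what a row does not reach is not made up. A row lasts 1/10 s, in which the tool goes at most 50 mm and 8.59 degrees, less where a joint would pass 70% of its speed; a pose out of reach is approached as far as the arm can. A call with a number of a shift or a turn outside -1 to 1 is refused whole. A call with a gripper value outside its range is refused whole. The fingers move at their own pace and stop on an object; FORCE is the grip in N (left out, the last holds). Time passes only in rows, so rows that do not move let the fingers close, or fill a call up. It gives the time, the measured TCP pose, the force, the opening and the grip force at its end, in the units of the state.
- status.state(): the state, without advancing time (a new reading comes with each control period).
- optics.camera(name): name is "scene" or "top" or "wrist"; returns (picture, depth): 480x640x3 uint8, red, green, blue; 480x640 float32, mm along the optical axis (not along the pixel's ray), 0 where there is no reading.
- optics.camera_info(name): a dict with "camera_matrix" (3x3 intrinsics, pixels), "pose" (4x4, takes a point from camera to world coordinates); the wrist camera has in their place "hand_eye" (4x4, takes a point from camera to tool coordinates, whose origin is the TCP and whose axes are the flange's). Camera axes: x right, y up, looking along -z (the intrinsics and any distortion apply to the point x, -y, -z); pixel columns grow to the right and rows downward; lengths in mm; the calibration is good to about 2 mm. A picture is of the moment at which its call begins: read the wrist's pose just before it. camera_info takes no time and is no camera call.
- arm.job_done(): hands the job in; it is judged then, once.
The state is a dict: "time": time; "joints": joint angles; "joint_velocities": joint speeds; "tau": joint torques, N m; "position": TCP position; "ee_rot": TCP orientation; "ft_force": force on the tool from outside, world axes, zero at the start; "moment": the same for the moment, N m; "opening": finger opening in mm; "grip_force": force on a finger pad.
Only numpy, scipy, OpenCV 4.12 (cv2) and the standard library are available. Lean on these libraries where they do the work, as an engineer would, in place of code of your own. Each camera call takes 0.05 s, during which the arm holds its last target. There are 200 camera calls.

TASK

Push the sled with the steel pellet die fully home under the press screw. Then turn the black knurled knob clockwise, letting your hand sink with the knob as the screw winds down (do not hold it up and do not bear down on it), until the foot sits on the die and from there about an eighth of a turn more, so that the load collar has risen about 6 mm: green band out, red band still hidden. Never press hard on the die, leave the things standing about where they are, and let go at the end.

Things in the scene. Friction and masses are not known exactly. Their poses are not given: they have to be found in the camera images.
- press: Blue and grey clamp press fixed to the worktop; place and yaw differ each time. Origin under the base on the vertical screw axis; x to the back (column), -x to the front, z up. Base 235 x 100 x 12 mm (x -170 to 65 mm). Column x 40 to 64 mm; bridge x -20 to 64 mm, 44 mm wide, z 80 to 100 mm; on it a steel housing 42 mm across up to z 108 mm.
- sled: Steel sled, slides along the press's x between two rails (tops at z 31 mm), about 2.5 N of friction, stays where left. Origin under its pocket's centre; x to the back. Starts fully out (70 mm in front of the screw axis); fully home, at its stop, the origin is on the screw axis.
- push_plate (a point): Middle of the front (-x) face of the black upright push plate on the sled's front end: 12 mm thick, 44 mm wide, top at z 59 mm, this point at z 42 mm. Push it toward +x from the free room in front of it. In the press frame it starts at x -151 mm; fully home it is at x -81 mm.
- die: Loose steel cylinder, 38 mm across, 36 mm high, about 0.4 kg. Origin at the centre of its underside, z up. Stands in a 7 mm deep pocket of the sled (1 mm play all round), top at z 55 mm. With the sled home it is under the foot. It must not be pressed with more than 35 N; closing fingers on the knob can push too, so grip no harder than needed (25 N does).
- foot: Stem and brass swivel foot of the screw, carrying the knob; they go up and down together. Origin at no useful point (use point foot_tip).
- foot_tip (a point): Centre of the underside of the brass foot, 20 mm across, at the lower end of the screw. Starts 5 to 10 mm above the height of the die's top and goes down as the knob is turned clockwise (seen from above).
- knob_mid (a point): Centre of the black knurled knob on top of the screw: upright cylinder 36 mm across, 30 mm high; grip it from above at any angle. z 146 to 151 mm at the start. Clockwise from above lowers knob, stem and foot together by 45 mm a turn (7.16 mm per rad). Friction 0.25 Nm, a little more under load; stays where left.
- collar: Sprung, damped (100 N s/m) load collar, carries the screw thread. Once the foot stands on the die the knob can sink no further: on turning its height stays and the collar rises instead, 7.16 mm per rad; a hand that goes on sinking would crush the die. A hand that does not sink with the free knob lifts the collar likewise. Aim: 0.84 rad past touch. Origin at rest as press.
- collar_top (a point): Centre of the top of the load collar, a sleeve 28 mm across between housing and knob. z 110 mm at rest; rises up to 10 mm against a spring (1 N per mm) and 8 N of weight: together the clamping force when nobody holds the knob. Bands come out of the housing in turn: white to 3.5 mm, green to 8.5 mm, then red.
- brown_bottle: Bystander: brown screw-cap bottle 52 mm across, 96 mm high; origin under its centre.
- mortar: Bystander: small open stone mortar 62 mm across, 28 mm high; origin under its centre.
- desiccant_jar: Bystander: white jar with a blue lid, 63 mm across, 66 mm high; origin under its centre.
- plunger: Bystander: steel die plunger lying on its side, 68 mm long (its y), 21 mm thick; origin under its centre.
Mind the look-alikes: they are no part of the job. What is shaped like the die but pink or purple is not meant.

How it is judged (in metres and radians):
On the way, in this order (a step that is already met when the one before it is completed fails the run):
1. the sled is fully home (within 2.5 mm of its stop) (x of push_plate in the frame of press above -0.0835 m), for 0.2 s.
2. the foot bears on the die (over 2 N) (contact force between foot and die above 2 N), for 0.1 s.
At the end, for the whole second after the job is handed in: The sled is home within 2.5 mm, the die upright and centred under the foot within 5 mm, clamped by it with over 6 N, and the load collar stands 3.5 to 8.5 mm above its rest (green band out, red hidden) (x of push_plate in the frame of press above -0.0835 m and z of collar_top in the frame of press between 0.1135 and 0.1185 m and contact force between foot and die above 6 N and horizontal distance between foot_tip and die below 0.005 m and angle between die's own z axis and vertical below 0.05 rad); the robot touches nothing.
It fails at once if the foot presses on the die with more than 35 N (contact force between foot and die above 35 N).
It fails at once if the knob is held up: collar lifted more than 3 mm while the foot is more than 2 mm clear of the die (z of collar_top in the frame of press above 0.113 m and z of foot_tip in the frame of die above 0.038 m).
It fails at once if a bystander (bottle, jar, plunger or mortar) is moved more than 20 mm (distance of any of brown_bottle, desiccant_jar, plunger, mortar from where it was at the start of the episode above 0.02 m).
It also fails if it takes over 67 s, if anything falls off the work surface, if the arm or the gripper's body presses on something with over 40 N, if the wrist force passes 120 N, or if a joint passes its speed limit or range.

## Working session

There is one attempt and no reset: what is moved stays moved. The work goes in short steps, Python scripts to look and compute and a shell command to move; the robot and the scene stay as the last step left them, time stands still between calls to the robot, and variables do not carry over. Pictures are saved under pics/ and viewed, at most 10 in all, crops included, and the job is handed in when it is done.

```bash
mkdir -p pics; python3 - <<'E'
from rig import status, optics, arm
import cv2,numpy as np
s=status.state();print(s['time'],s['position'],s['ee_rot'],s['opening'],arm.tcp_to_tips)
for n in('scene','top'):
    p,d=optics.camera(n);cv2.imwrite(f'pics/{n}0.png',p[:,:,::-1]);np.save(f'pics/{n}0.npy',d)
    i=optics.camera_info(n);print(n,np.round(i['camera_matrix'],1).tolist(),np.round(i['pose'],3).tolist(),[k for k in i])
print(optics.camera_info('wrist'))
E
```

```text
0.0 [ 177.18977315 -650.88403243  255.4424319 ] [[ 9.64868185e-01  2.62733875e-01 -5.45040614e-04]
 [ 2.62734419e-01 -9.64866877e-01  1.59237174e-03]
 [-1.07521637e-04 -1.67962976e-03 -9.99998584e-01]] 85.38258472473203 25.0
scene [[442.0, 0.0, 314.8], [0.0, 442.0, 243.0], [0.0, 0.0, 1.0]] [[-0.89, 0.26, -0.375, 158.305], [-0.456, -0.475, 0.753, 746.005], [0.018, 0.841, 0.541, 660.101], [0.0, 0.0, 0.0, 1.0]] ['camera_matrix', 'pose']
top [[613.4, 0.0, 326.9], [0.0, 613.4, 236.0], [0.0, 0.0, 1.0]] [[0.01, 0.997, -0.071, 424.098], [-1.0, 0.008, -0.022, -31.941], [-0.022, 0.071, 0.997, 1587.457], [0.0, 0.0, 0.0, 1.0]] ['camera_matrix', 'pose']
{'camera_matrix': array([[399.11107911,   0.        , 325.22979429],
       [  0.        , 399.11107911, 236.80725756],
       [  0.        ,   0.        ,   1.        ]]), 'hand_eye': array([[-1.80899717e-04,  9.49206547e-01,  3.14653616e-01,
         8.15590225e+01],
       [ 9.99999791e-01, -2.37386447e-05,  6.46528582e-04,
        -1.66855214e-01],
       [ 6.21158614e-04,  3.14653667e-01, -9.49206344e-01,
        -1.17987272e+02],
       [ 0.00000000e+00,  0.00000000e+00,  0.00000000e+00,
         1.00000000e+00]])}
```

View pics/top0.png

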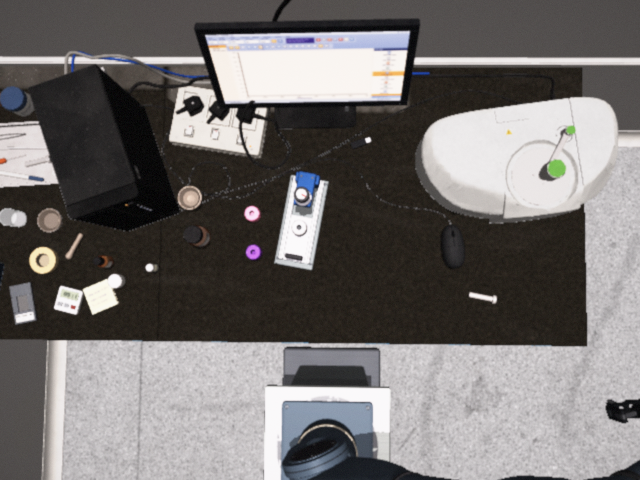

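View pics/scene0.png

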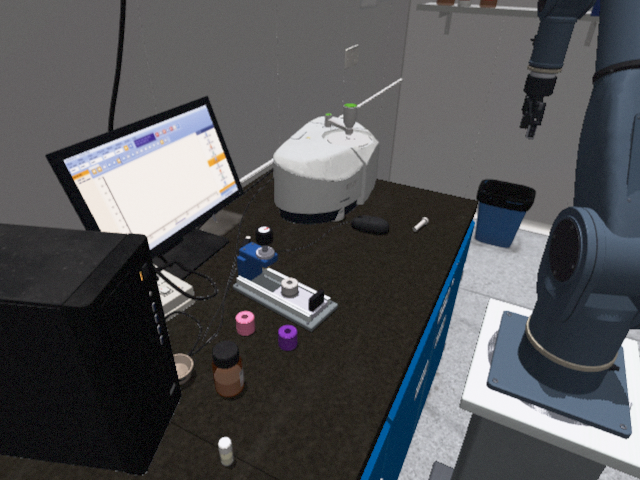

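The top view shows the press, with its knob at (303,190), the die in the sled at (299,228) and the push plate at (295,257). The look-alikes are the pink cylinder at (252,213) and the purple one at (253,252). I choose the steel one in the sled and will check it in a close crop.

```bash
cat > h.py <<'E'
import numpy as np,cv2
from rig import status, optics, arm
def ray(n,u,v,z,pose=None):
    i=optics.camera_info(n);K=np.array(i['camera_matrix']);P=np.array(i['pose'] if pose is None else pose)
    r=np.linalg.solve(K,[u,v,1.]);d=P[:3,:3]@[r[0],-r[1],-r[2]];o=P[:3,3]
    return o+d*(z-o[2])/d[2]
def proj(n,p,pose=None):
    i=optics.camera_info(n);K=np.array(i['camera_matrix']);P=np.array(i['pose'] if pose is None else pose)
    c=P[:3,:3].T@(np.array(p)-P[:3,3]);q=K@[c[0],-c[1],-c[2]];return q[:2]/q[2]
def wpose():
    s=status.state();T=np.eye(4);T[:3,:3]=s['ee_rot'];T[:3,3]=s['position']
    return T@optics.camera_info('wrist')['hand_eye'],s
E
python3 - <<'E'
from h import *
im=cv2.imread('pics/top0.png')
c=im[160:280,260:340];cv2.imwrite('pics/c0.png',cv2.resize(c,None,fx=5,fy=5,interpolation=cv2.INTER_CUBIC))
for n,u,v,z in(('knob',303,190,163),('die',299,228,55),('plate',295,257,59),('pink',252,213,36),('bottle',198,236,96)):print(n,ray('top',u,v,z).round(1))
g=(im.max(2)>110).astype(np.uint8);g[:170]=0;g[275:]=0;g[:,:268]=0;g[:,335:]=0
cs,_=cv2.findContours(g,0,2);k=max(cs,key=cv2.contourArea);print(cv2.minAreaRect(k),cv2.contourArea(k))
b=cv2.boxPoints(cv2.minAreaRect(k))
for q in b:print(q,ray('top',*q,12).round(1))
E
```

```text
knob [632.9  56.9 163. ]
die [552.5  72.5  55. ]
plate [479.5  81.3  59. ]
pink [591.6 194.3  36. ]
bottle [527.5 317.1  96. ]
((301.3735656738281, 219.50755310058594), (38.639163970947266, 95.46145629882812), 10.619654655456543) 3477.5
[273.58865 262.86038] [465.6 139.7  12. ]
[291.18112 169.03397] [709.7  97.8  12. ]
[329.15848 176.15472] [691.6  -1.1  12. ]
[311.566   269.98114] [448.3  41.8  12. ]
```

View pics/c0.png

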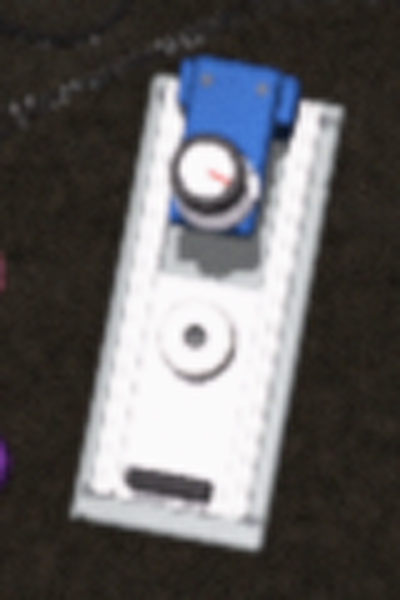

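The crop shows the steel die with its bore at about crop (197,339), the black push plate at (168,484) and the knob, with a red mark, at (208,174). Next I compute the press frame.

```bash
python3 - <<'E'
from h import *
f=lambda x,y,z:ray('top',260+x/5,160+y/5,z)
p=f(168,484,59);d=f(198,339,55);k=f(208,174,163.5)
print(p.round(1),d.round(1),k.round(1))
A=[f(72,517,12),f(155,75,12),f(262,550,12),f(342,105,12)]
for v in(A[1]-A[0],A[3]-A[2],d-p,k-d,k-p):print(np.degrees(np.arctan2(v[1],v[0])).round(2),np.linalg.norm(v[:2]).round(1))
mid=(A[0]+A[2])/2;print('front mid',mid.round(1))
E
```

```text
[480.   84.8  59. ] [553.  71.  55.] [621.5  60.  163.5]
-9.78 233.2
-9.58 234.0
-10.7 74.4
-9.13 69.3
-9.94 143.7
front mid [456.2  88.6  12. ]
```

```bash
python3 -m inch '[[-1,0.9,-0.565,0,0,0,0],[-1,0.9,-0.565,0,0,0,0],[-1,0.9,-0.565,0,0,0,0],[-1,0.9,-0.565,0,0,0,0],[-1,0.9,-0.565,0,0,0,0]]' 25
python3 -m inch '[[-1,0.9,-0.565,0,0,0,0],[-1,0.9,-0.565,0,0,0,0],[-1,0.9,-0.565,0,0,0,0],[-1,0.9,-0.565,0,0,0,0],[-1,0.9,-0.565,0,0,0,0]]'
python3 -m inch '[[-1,0.9,-0.565,0,0,0,0],[-1,0.9,-0.565,0,0,0,0],[-1,0.9,-0.565,0,0,0,0],[-1,0.9,-0.565,0,0,0,0],[-1,0.9,-0.565,0,0,0,0]]'
python3 -m inch '[[-1,0.08,-0.885,0,0,0,0],[-1,0.08,-0.885,0,0,0,0],[-1,0.08,-0.885,0,0,0,0],[-1,0.08,-0.885,0,0,0,0],[-1,0.08,-0.885,0,0,0,0]]'
python3 -m inch '[[-1,0.08,-0.885,0,0,0,0],[-1,0.08,-0.885,0,0,0,0],[-1,0.08,-0.885,0,0,0,0],[-1,0.08,-0.885,0,0,0,0],[-1,0.08,-0.885,0,0,0,0]]'
python3 -m inch '[[-1,0.08,-0.885,0,0,0,0],[-1,0.08,-0.885,0,0,0,0],[-1,0.08,-0.885,0,0,0,0],[-1,0.08,-0.885,0,0,0,0],[-1,0.08,-0.885,0,0,0,0]]'
python3 -m inch '[[-1,0,0,0,0,0,-1],[-1,0,0,0,0,0,-1],[-1,0,0,0,0,0,-1],[-1,0,0,0,0,0,-1],[-1,0,0,0,0,0,-1]]'
python3 -m inch '[[-1,0,0,0,0,0,-1],[-1,0,0,0,0,0,-1],[-1,0,0,0,0,0,-1],[-1,0,0,0,0,0,-1],[-1,0,0,0,0,0,-1]]'
python3 -m inch '[[-1,0,0,0,0,0,-1],[-1,0,0,0,0,0,-1],[-1,0,0,0,0,0,-1],[-1,0,0,0,0,0,0],[-1,0,0,0,0,0,0]]'
python3 -c "
from rig import status;s=status.state();print(s['joints'],s['ft_force'],s['ee_rot'])"
```

```text
time: 0.6
position: [285.9, -532.8, 255.9]
ee_rot: [[0.965, 0.263, -0.0], [0.263, -0.965, 0.001], [-0.0, -0.001, -1.0]]
ft_force: [1.3, 0.4, -0.3]
opening: 12.5
grip_force: 0.0
time: 1.1
position: [393.9, -415.6, 256.0]
ee_rot: [[0.965, 0.263, -0.0], [0.263, -0.965, 0.0], [-0.0, -0.001, -1.0]]
ft_force: [0.8, 0.1, -0.4]
opening: 0.3
grip_force: 0.0
time: 1.6
position: [501.9, -298.5, 256.0]
ee_rot: [[0.965, 0.263, -0.001], [0.263, -0.965, 0.0], [-0.0, -0.0, -1.0]]
ft_force: [0.4, -0.3, 0.3]
opening: -0.2
grip_force: 0.0
time: 2.1
position: [477.5, -167.2, 256.1]
ee_rot: [[0.965, 0.263, -0.001], [0.263, -0.965, 0.0], [-0.001, -0.0, -1.0]]
ft_force: [-0.4, -0.6, -0.2]
opening: 0.2
grip_force: 0.0
time: 2.6
position: [454.2, -36.1, 256.2]
ee_rot: [[0.965, 0.263, -0.0], [0.263, -0.965, 0.0], [-0.0, -0.0, -1.0]]
ft_force: [0.2, 0.6, 0.6]
opening: -0.2
grip_force: 0.0
time: 3.1
position: [431.0, 95.1, 256.2]
ee_rot: [[0.965, 0.263, -0.0], [0.263, -0.965, -0.0], [-0.0, 0.0, -1.0]]
ft_force: [0.2, 0.5, -0.7]
opening: 0.3
grip_force: 0.0
time: 3.6
position: [431.2, 94.1, 256.1]
ee_rot: [[0.761, 0.649, -0.0], [0.649, -0.761, -0.0], [-0.0, -0.0, -1.0]]
ft_force: [0.2, -0.2, 0.7]
opening: -0.1
grip_force: 0.0
time: 4.1
position: [431.2, 94.0, 256.1]
ee_rot: [[0.416, 0.909, -0.0], [0.909, -0.416, -0.0], [-0.0, -0.0, -1.0]]
ft_force: [1.0, 0.6, -0.1]
opening: -0.1
grip_force: 0.0
time: 4.6
position: [431.3, 94.0, 256.2]
ee_rot: [[0.172, 0.985, -0.0], [0.985, -0.172, -0.0], [-0.0, -0.0, -1.0]]
ft_force: [0.6, 0.1, -0.2]
opening: -0.2
grip_force: 0.0
[ 0.00937263  0.24816793 -0.41301659  2.00866732  0.12514927  0.90899963
 -0.64274832] [ 0.64888119  0.13228737 -0.20751582] [[ 1.72367211e-01  9.85032707e-01 -3.31682773e-04]
 [ 9.85032761e-01 -1.72367224e-01 -9.48529462e-06]
 [-6.65145643e-05 -3.25083444e-04 -9.99999945e-01]]
```

```bash
python3 -m inch '[[-1,0,0,0.93,0,0,0],[-1,0,0,0.93,0,0,0],[-1,0,0,0.93,0,0,0],[-1,0,0,0.93,0,0,0],[-1,0,0,0.93,0,0,0]]'|grep -A9 pos
python3 -m inch '[[-1,0,0,0.93,0,0,0],[-1,0,0,0.93,0,0,0],[-1,0,0.2,0,0,0,0],[-1,0,0.2,0,0,0,0],[-1,0,0.2,0,0,0,0]]'
python3 -m inch '[[-1,0,0.2,0,0,0,0],[-1,0,0.2,0,0,0,0],[-1,0,0.2,0,0,0,0],[-1,0,0.2,0,0,0,0],[-1,0,0.2,0,0,0,0]]'
python3 -m inch '[[-1,0,0.2,0,0,0,0],[-1,0,0.2,0,0,0,0],[-1,0,0.2,0,0,0,0],[-1,0,0.2,0,0,0,0],[-1,0,0,0,0,0,0]]'
```

```text
position: [431.5, 94.1, 115.8]
ee_rot: [[0.172, 0.985, 0.0], [0.985, -0.172, 0.0], [0.0, 0.0, -1.0]]
ft_force: [1.7, -0.1, -1.2]
opening: 0.1
grip_force: 0.0
time: 5.6
position: [450.6, 91.2, 62.2]
ee_rot: [[0.171, 0.985, 0.002], [0.985, -0.171, 0.0], [0.001, 0.002, -1.0]]
ft_force: [0.9, -0.4, 0.3]
opening: 0.3
grip_force: 0.0
time: 6.1
position: [478.9, 85.8, 61.1]
ee_rot: [[0.17, 0.985, -0.0], [0.985, -0.17, -0.0], [-0.0, -0.0, -1.0]]
ft_force: [-3.3, 0.7, 2.3]
opening: -0.3
grip_force: 1.5
time: 6.6
position: [503.9, 81.8, 61.0]
ee_rot: [[0.17, 0.985, 0.002], [0.985, -0.17, 0.0], [0.001, 0.001, -1.0]]
ft_force: [-0.3, 0.9, -0.8]
opening: -0.1
grip_force: 0.0
```

```bash
python3 -m inch '[[-1,0,0.12,0,0,0,0],[-1,0,0.12,0,0,0,0],[-1,0,0.12,0,0,0,0],[-1,0,0.12,0,0,0,0],[-1,0,0.12,0,0,0,0]]'
python3 -m inch '[[-1,0,0.05,0,0,0,0],[-1,0,0.05,0,0,0,0],[-1,0,0.05,0,0,0,0],[-1,0,0.05,0,0,0,0],[-1,0,0.05,0,0,0,0]]'
```

```text
time: 7.1
position: [520.4, 78.9, 61.0]
ee_rot: [[0.17, 0.986, -0.0], [0.986, -0.17, 0.0], [0.0, -0.0, -1.0]]
ft_force: [-2.9, 1.5, 0.9]
opening: -0.0
grip_force: 1.4
time: 7.6
position: [527.6, 77.7, 61.0]
ee_rot: [[0.17, 0.986, -0.0], [0.986, -0.17, 0.0], [0.0, -0.0, -1.0]]
ft_force: [-2.2, 1.0, -0.1]
opening: 0.0
grip_force: 1.3
```

```bash
python3 - <<'E'
from h import *
p,d=optics.camera('scene');cv2.imwrite('pics/s1.png',cv2.resize(p[200:340,210:350,::-1],None,fx=4,fy=4,interpolation=2))
E
```

```text
(no output)
```

View pics/s1.png

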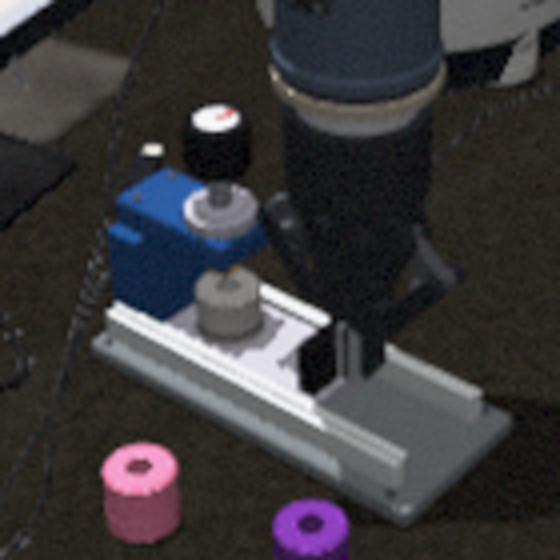

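The picture shows the sled almost home, with the die just in front of the foot (crop (228,300)) and the fingers on the plate. I keep pushing slowly until the stop is felt.

```bash
python3 -m inch '[[-1,0,0.03,0,0,0,0],[-1,0,0.03,0,0,0,0],[-1,0,0.03,0,0,0,0],[-1,0,0.03,0,0,0,0],[-1,0,0.03,0,0,0,0]]'|egrep 'pos|ft'
python3 -m inch '[[-1,0,0.02,0,0,0,0],[-1,0,0.02,0,0,0,0],[-1,0,0.02,0,0,0,0],[-1,0,0.02,0,0,0,0],[-1,0,0.02,0,0,0,0]]'|egrep 'pos|ft'
```

```text
position: [530.3, 77.2, 60.9]
ft_force: [-10.6, 4.3, 7.5]
position: [530.5, 77.1, 60.9]
ft_force: [-19.8, 6.4, 17.1]
```

The stop has been reached: the force rose to 20 N with no further motion. I back off, rise and look at the knob from above.

```bash
python3 -m inch '[[-1,0,-0.2,0,0,0,0],[-1,0,-0.6,0,0,0,0],[-1,0,-0.6,0,0,0,0],[-1,0,-0.6,-0.3,0,0,0],[-1,0,0,-1,0,0,0]]'|egrep 'pos|ft'
python3 -m inch '[[-1,0,0,-1,0,0,0],[-1,0,0,-1,0,0,0],[-1,0,0,-1,0,0,0],[-1,0,0,-1,0,0,0],[0,0,0,-1,0,0,0]]'|egrep 'pos|ft'
python3 -m inch '[[1,0,0.9,-1,0,0,0],[1,0,0.9,0,0,0,0],[1,0,0.9,0,0,0,0],[1,0,0.9,0,0,0,0],[1,0,0.9,0,0,0,0]]'|egrep 'pos|ft|open'
python3 - <<'E'
from h import *
P,s=wpose();p,d=optics.camera('wrist');np.save('pics/w1P.npy',P);np.save('pics/w1d.npy',d);cv2.imwrite('pics/w1.png',p[:,:,::-1]);print(s['position'],s['ft_force'])
p,d=optics.camera('scene');cv2.imwrite('pics/s2.png',cv2.resize(p[200:340,210:350,::-1],None,fx=4,fy=4,interpolation=2))
E
```

```text
position: [472.9, 86.1, 98.7]
ft_force: [0.9, -0.2, -0.1]
position: [476.3, 86.0, 251.7]
ft_force: [1.5, 0.0, -0.4]
position: [610.4, 62.5, 280.3]
ft_force: [0.0, 0.6, -0.2]
opening: 84.7
[610.44188821  62.53141886 280.34769853] [ 0.03688949  0.56574509 -0.1539362 ]
```

View pics/w1.png

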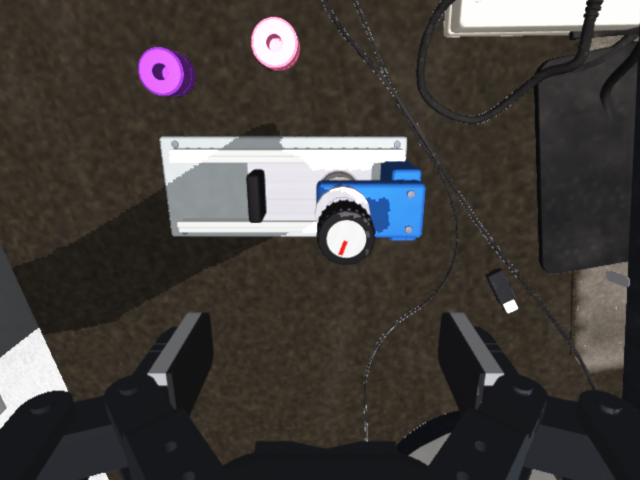

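The wrist view shows the sled home, with its plate at (256,196) and the die partly visible at (340,180) by the foot. The knob's white top is at (346,239). I'll measure its centre and height with depth.

```bash
python3 - <<'E'
from h import *
P=np.load('pics/w1P.npy');d=np.load('pics/w1d.npy');K=optics.camera_info('wrist')['camera_matrix']
im=cv2.imread('pics/w1.png')
m=((im.min(2)>150)).astype(np.uint8);m[:218]=0;m[262:]=0;m[:,:322]=0;m[:,370:]=0
n,l,st,c=cv2.connectedComponentsWithStats(m);k=1+np.argmax(st[1:,4]);print(st[k],c[k])
k2=cv2.findContours((l==k).astype(np.uint8),0,2)[0][0];(u,v),r=cv2.minEnclosingCircle(k2);print(u,v,r)
def w(u,v):
    z=np.median(d[int(v)-2:int(v)+3,int(u)-2:int(u)+3]);q=np.linalg.solve(K,[u,v,1])*z
    return (P@[q[0],-q[1],-q[2],1])[:3],z
print('knob top',w(u,v)); print('plane',ray('wrist',u,v,163.5,P))
print('plate',w(256,185)); print('rail',w(280,156))
a=ray('wrist',162,138,12,P);b=ray('wrist',406,137,12,P);print(a,b,np.degrees(np.arctan2(*(b-a)[1::-1])))
# plate top edges
for uv in((249,172),(264,172),(249,220),(264,220)):print(ray('wrist',*uv,59,P).round(1))
E
```

```text
[ 327  220   39   38 1104] [346.11684783 237.98188406]
345.9193420410156 238.69354248046875 19.649545669555664
knob top (array([624.16507158,  63.30527628, 165.84752561]), np.float32(245.31627))
plane [624.16072913  62.50327237 163.5       ]
plate (array([555.53151732,  88.17364914,  59.3795887 ]), np.float32(342.2247))
rail (array([577.1512034 , 105.7976612 ,  30.60121021]), np.float32(362.94345))
[468.75083247 139.34379511  12.        ] [695.30908585 100.90526684  12.        ] -9.629271877155643
[552.1 100.   59. ]
[564.7  97.8  59. ]
[542.3  58.7  59. ]
[555.4  56.4  59. ]
```

```bash
python3 -m inch '[[1,0.09,0.45,0.5,0,0,0],[1,0,0,0.9,0,0,0],[1,0,0,0.9,0,0,0],[1,0,0,0.9,0,0,0],[1,0,0,0.9,0,0,0]]'|egrep 'time|pos|ft'
python3 -m inch '[[1,0,0,0,0,0,0],[-0.1,0,0,0,0,0,0],[-0.1,0,0,0,0,0,0],[-0.1,0,0,0,0,0,0],[-0.1,0,0,0,0,0,0]]' 25
python3 -m inch '[[-0.4,0,0,0,0,0,0],[-0.4,0,0,0,0,0,0],[-0.4,0,0,0,0,0,0],[-0.4,0,0,0,0,0,0],[-0.4,0,0,0,0,0,0]]' 25
python3 -c "
from rig import status;s=status.state();print(s['joints'],s['ft_force'],s['moment'])"
```

```text
time: 10.75
position: [622.5, 63.6, 156.3]
ft_force: [0.6, -0.4, -0.1]
time: 11.25
position: [623.1, 64.0, 158.2]
ee_rot: [[0.17, 0.985, 0.002], [0.985, -0.17, 0.0], [0.0, 0.002, -1.0]]
ft_force: [0.8, 0.4, -0.1]
opening: 38.6
grip_force: 0.0
time: 11.75
position: [623.8, 63.9, 158.3]
ee_rot: [[0.17, 0.985, 0.003], [0.985, -0.17, 0.0], [0.001, 0.003, -1.0]]
ft_force: [0.7, -1.1, 6.9]
opening: 35.2
grip_force: 25.6
[ 0.04576356  0.61369513 -0.36030349  1.68496949  0.26549251  0.88814767
 -0.59320157] [ 0.68668684 -1.06613336  6.94739511] [-0.22632952 -0.37971467 -0.02474184]
```

```bash
python3 -m inch '[[-0.4,0,0,0.017,0,0,0.8],[-0.4,0,0,0.017,0,0,0.8],[-0.4,0,0,0.017,0,0,0.8],[-0.4,0,0,0.017,0,0,0.8],[-0.4,0,0,0.017,0,0,0.8]]'
python3 -c "
from rig import status;s=status.state();print(s['ft_force'],s['moment'])"
```

```text
time: 12.25
position: [624.1, 63.8, 155.9]
ee_rot: [[0.499, 0.867, 0.004], [0.867, -0.499, 0.0], [0.002, 0.003, -1.0]]
ft_force: [2.6, -1.4, 6.0]
opening: 35.3
grip_force: 25.5
[ 2.61614098 -1.40425712  5.95574584] [-0.30561022 -0.52332872  0.19189443]
```

```bash
for i in 1; do python3 -m inch '[[-0.4,0,0,0.017,0,0,0.8],[-0.4,0,0,0.017,0,0,0.8],[-0.4,0,0,0.017,0,0,0.8],[-0.4,0,0,0.017,0,0,0.8],[-0.4,0,0,0.017,0,0,0.8]]'|egrep 'pos|ft'; done
python3 -m inch '[[-0.4,0,0,0.017,0,0,0.8],[-0.4,0,0,0.017,0,0,0.8],[-0.4,0,0,0.0,0,0,0],[-0.4,0,0,0.0,0,0,0],[-0.4,0,0,0.0,0,0,0]]'
python3 - <<'E'
from h import *
s=status.state();print(s['ft_force'],s['moment'])
p,d=optics.camera('scene');cv2.imwrite('pics/s3.png',cv2.resize(p[215:315,220:320,::-1],None,fx=6,fy=6,interpolation=2))
E
```

```text
position: [624.4, 63.5, 153.3]
ft_force: [3.8, -2.6, 5.5]
time: 13.25
position: [624.5, 63.4, 152.3]
ee_rot: [[0.847, 0.532, 0.005], [0.532, -0.847, -0.0], [0.004, 0.002, -1.0]]
ft_force: [3.5, -2.3, 5.2]
opening: 35.5
grip_force: 25.5
[ 3.53691528 -2.28891282  5.1954021 ] [-0.39937132 -0.89652509 -0.30797928]
```

View pics/s3.png

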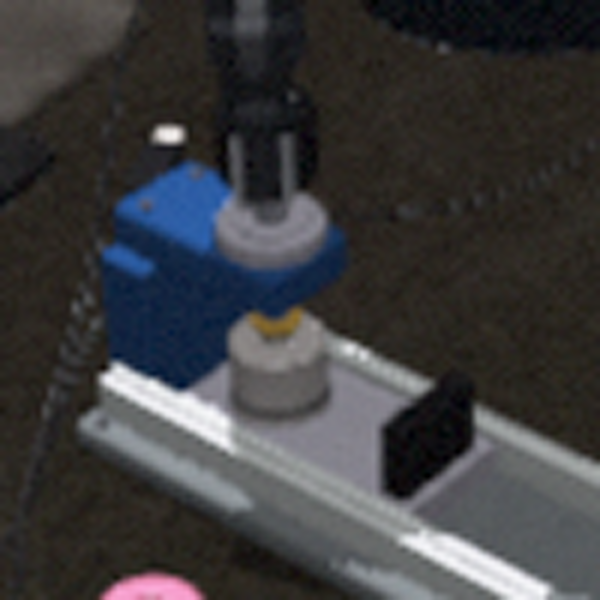

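The foot (brass, at crop (275,322)) is just above the die, the sled is home and no collar band is showing. I continue in smaller steps.

```bash
python3 -m inch '[[-0.4,0,0,0.0125,0,0,0.6],[-0.4,0,0,0.0125,0,0,0.6],[-0.4,0,0,0.0125,0,0,0.6],[-0.4,0,0,0.0125,0,0,0.6],[-0.4,0,0,0.0125,0,0,0.6]]'|egrep 'pos|ft'
python3 -c "
from rig import status;s=status.state();print(s['ft_force'],s['moment'])"
python3 -m inch '[[-0.4,0,0,0.0085,0,0,0.4],[-0.4,0,0,0.0085,0,0,0.4],[-0.4,0,0,0.0085,0,0,0.4],[-0.4,0,0,0,0,0,0],[-0.4,0,0,0,0,0,0]]'
python3 -c "
from rig import status;s=status.state();print(s['ft_force'],s['moment'])"
```

```text
position: [624.6, 63.1, 150.5]
ft_force: [4.2, -2.5, 5.0]
[ 4.24998171 -2.51799404  4.98386817] [-0.69757309 -0.91495997  0.15625568]
time: 14.3
position: [624.7, 63.1, 149.7]
ee_rot: [[0.981, 0.194, 0.005], [0.194, -0.981, -0.001], [0.005, 0.001, -1.0]]
ft_force: [4.9, -2.9, 5.1]
opening: 35.3
grip_force: 25.5
[ 4.9131624  -2.91880952  5.07218091] [-0.74588022 -0.91032516 -0.11006955]
```

```bash
python3 -m inch '[[-0.4,0,0,0.0085,0,0,0.4],[-0.4,0,0,0.0085,0,0,0.4],[-0.4,0,0,0.0085,0,0,0.4],[-0.4,0,0,0,0,0,0],[-0.4,0,0,0,0,0,0]]'
python3 -c "
from rig import status;s=status.state();print(s['ft_force'],s['moment'])"
```

```text
time: 14.8
position: [624.7, 62.9, 149.0]
ee_rot: [[0.996, 0.09, 0.005], [0.09, -0.996, -0.001], [0.005, 0.001, -1.0]]
ft_force: [5.1, -3.3, 5.2]
opening: 35.3
grip_force: 25.5
[ 5.06705547 -3.25371059  5.19143955] [-0.83151239 -0.91903861 -0.05973769]
```

```bash
python3 -m inch '[[-0.4,0,0,0.0085,0,0,0.4],[-0.4,0,0,0.0085,0,0,0.4],[-0.4,0,0,0.0085,0,0,0.4],[-0.4,0,0,0,0,0,0],[-0.4,0,0,0,0,0,0]]'
python3 -c "
from rig import status;s=status.state();print(s['ft_force'],s['moment'])"
```

```text
time: 15.3
position: [624.7, 62.8, 148.7]
ee_rot: [[1.0, -0.014, 0.005], [-0.014, -1.0, -0.001], [0.005, 0.001, -1.0]]
ft_force: [3.1, -3.8, 10.5]
opening: 35.4
grip_force: 25.9
[ 3.08245377 -3.81341757 10.54651207] [-0.93563019 -0.49150946 -0.03968983]
```

Contact: the force rose and the sinking stopped, as predicted. Now I turn about 44° more without sinking.

```bash
python3 -m inch '[[-0.4,0,0,-0.01,0,0,0.4],[-0.4,0,0,0,0,0,0.6],[-0.4,0,0,0,0,0,0.6],[-0.4,0,0,0,0,0,0.6],[-0.4,0,0,0,0,0,0.6]]'
python3 -c "
from rig import status;s=status.state();print(s['ft_force'],s['moment'])"
```

```text
time: 15.8
position: [624.6, 62.5, 148.8]
ee_rot: [[0.966, -0.258, 0.005], [-0.258, -0.966, -0.001], [0.005, -0.0, -1.0]]
ft_force: [3.7, -4.5, 8.4]
opening: 35.4
grip_force: 25.7
[ 3.73941925 -4.47747051  8.43002005] [-1.21723324 -0.64087089  0.32285775]
```

```bash
python3 -m inch '[[-0.4,0,0,0,0,0,0.6],[-0.4,0,0,0,0,0,0.6],[-0.4,0,0,0,0,0,0.6],[-0.4,0,0,0,0,0,0.6],[-0.4,0,0,0,0,0,0.6]]'
python3 -m inch '[[-0.4,0,0,0,0,0,0.6],[-0.4,0,0,0,0,0,0.6],[-0.4,0,0,0,0,0,0.6],[-0.4,0,0,0,0,0,0.6],[-0.4,0,0,0,0,0,0.2]]'
python3 - <<'E'
from h import *
s=status.state();print(s['ft_force'],s['moment'])
p,d=optics.camera('scene');cv2.imwrite('pics/s4.png',cv2.resize(p[215:315,220:320,::-1],None,fx=6,fy=6,interpolation=2))
E
```

```text
time: 16.3
position: [624.6, 62.3, 148.7]
ee_rot: [[0.867, -0.499, 0.005], [-0.499, -0.867, -0.001], [0.005, -0.001, -1.0]]
ft_force: [4.1, -5.2, 7.8]
opening: 35.0
grip_force: 25.7
time: 16.8
position: [624.4, 62.1, 148.7]
ee_rot: [[0.732, -0.681, 0.004], [-0.681, -0.732, -0.002], [0.004, -0.002, -1.0]]
ft_force: [3.8, -5.0, 8.9]
opening: 35.3
grip_force: 25.8
[ 3.76855154 -5.03826308  8.85364348] [-1.40774249 -0.37377573  0.3643201 ]
```

View pics/s4.png

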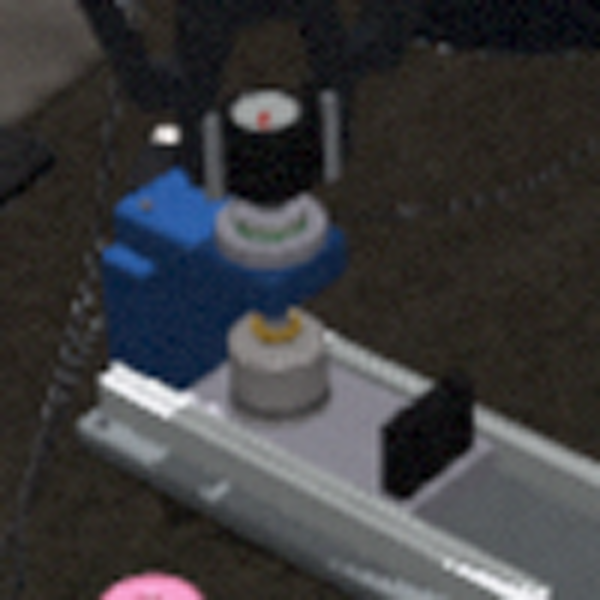

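The green band shows at crop (270,228), with no red, and the foot sits on the die. I let go and rise.

```bash
python3 -m inch '[[-0.1,0,0,0,0,0,0],[0.3,0,0,0,0,0,0],[1,0,0,0,0,0,0],[1,0,0,0,0,0,0],[1,0,0,0,0,0,0]]'|egrep 'ft|open'
python3 -m inch '[[1,0,0,0,0,0,0],[1,0,0,-0.5,0,0,0],[1,0,0,-1,0,0,0],[1,0,0,-1,0,0,0],[1,0,0,-1,0,0,0]]'|egrep 'time|ft|pos'
python3 -m inch '[[1,0,0,-1,0,0,0],[1,0,0,-1,0,0,0],[1,0,0,-0.3,0,0,0],[1,0,0,0,0,0,0],[1,0,0,0,0,0,0]]'|egrep 'time|ft|pos'
python3 - <<'E'
from h import *
p,d=optics.camera('scene');cv2.imwrite('pics/s5.png',cv2.resize(p[215:315,220:320,::-1],None,fx=6,fy=6,interpolation=2))
E
```

```text
ft_force: [0.3, -0.4, 0.5]
opening: 85.0
time: 17.85
position: [622.4, 63.9, 253.0]
ft_force: [1.1, -0.2, 0.4]
time: 18.35
position: [622.1, 64.0, 319.9]
ft_force: [0.1, -0.0, 0.5]
```

View pics/s5.png

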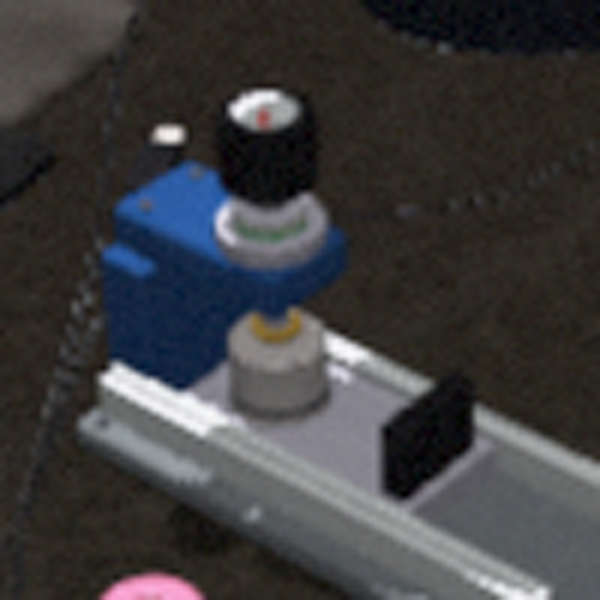

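The green band is still out at (270,228), red is hidden, the foot rests on the die and the gripper is clear. I hand the job in.

```bash
python3 -c "
from rig import arm;print(arm.job_done())"
```

```text
the job is handed in; nothing more can be done
None
```

I pushed the sled home, wound the foot down onto the die and turned the knob about 45° past touch; the green band is out and red hidden, the gripper has let go, and the job is handed in (no verdict was returned).

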